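# Kit the game-board spares into their shaped trays

## Task

Kit the spare parts for the game board: put each of the four loose parts upright into the pink-floored tray whose recess has its shape - the finned heat sink in the square one, the transformer in the long one, the orange relay in the small oblong one, the blue capacitor in the round one - standing flat on the tray floor and squared up with its walls. Set the parts down rather than dropping them, and do not knock over the amber flux bottle standing among them.

Things in the scene. Friction and masses are not known exactly. Their poses are not given: they have to be found in the camera images.
- heatsink: Loose dark metal finned heat sink, a square block 44 x 44 mm and 34 mm tall, fins upwards and running along its x; solid enough to grip on any pair of opposite sides. Origin at the centre of its underside, z up. About 90 g (varies by up to a third).
- transformer: Loose small transformer, a long block 66 mm (its x) x 38 mm (its y) and 40 mm tall: dark iron core, yellow winding in two patches on top. Origin at the centre of its underside, z up. About 250 g (varies by up to a third).
- relay: Loose orange relay on a thin black foot, a small upright block 30 mm (its x) x 20 mm (its y) and 36 mm tall. Origin at the centre of its underside, z up. About 30 g (varies by up to a third).
- capacitor: Loose upright blue round capacitor with an aluminium top, 36 mm in diameter and 50 mm tall. Origin at the centre of its underside, z up. About 70 g (varies by up to a third).
- square_nest: Fixed shallow tray for the heat sink: black rim, pink floor, square recess 60 x 60 mm (sides along its x and y). The rim is 4 mm thick and its top 8 mm above the table; the recess floor is 3 mm above the table. Origin at the middle of the tray's underside, on the table; z up.
- long_nest: Fixed shallow tray for the transformer: black rim, pink floor, long recess 82 mm (its x) x 54 mm (its y). The rim is 4 mm thick and its top 8 mm above the table; the recess floor is 3 mm above the table. Origin at the middle of the tray's underside, on the table; z up.
- small_nest: Fixed shallow tray for the relay: black rim, pink floor, small oblong recess 46 mm (its x) x 36 mm (its y). The rim is 4 mm thick and its top 8 mm above the table; the recess floor is 3 mm above the table. Origin at the middle of the tray's underside, on the table; z up.
- round_nest: Fixed shallow tray for the capacitor: black rim, pink floor, round recess 52 mm in diameter. The rim is 4 mm thick and its top 8 mm above the table; the recess floor is 3 mm above the table. Origin at the middle of the tray's underside, on the table; z up.
- flux_bottle: Loose amber bottle with a red cap and pale label, 38 mm in diameter and 100 mm tall, standing among the parts; not to be knocked over. Origin at the centre of its underside, z up.
There are look-alikes about, which are no part of the job. Leave any purple look-alike of the heatsink alone.

How it is judged:
At the end, for the whole second after the job is handed in: Each part upright (0.1 rad) and at rest on its own tray's floor: underside under 6 mm above the table, centre within 14 mm of the tray's, sides within 0.35 rad of the tray's (any half turn; heat sink any quarter turn; capacitor free). Flux bottle upright (0.2 rad) (horizontal distance between heatsink and square_nest below 0.014 m and z of heatsink in the frame of square_nest below 0.006 m and angle between each of heatsink, transformer, relay, capacitor's own z axis and vertical below 0.1 rad and linear speed of each of heatsink, transformer, relay, capacitor below 0.02 m/s and angular speed of each of heatsink, transformer, relay, capacitor below 0.2 rad/s and (angle between the x axis of heatsink and the x axis of square_nest, either way round below 0.35 rad or angle between the y axis of heatsink and the x axis of square_nest, either way round below 0.35 rad) and horizontal distance between transformer and long_nest below 0.014 m and z of transformer in the frame of long_nest below 0.006 m and angle between the x axis of transformer and the x axis of long_nest, either way round below 0.35 rad and horizontal distance between relay and small_nest below 0.014 m and z of relay in the frame of small_nest below 0.006 m and angle between the x axis of relay and the x axis of small_nest, either way round below 0.35 rad and horizontal distance between capacitor and round_nest below 0.014 m and z of capacitor in the frame of round_nest below 0.006 m and angle between flux_bottle's own z axis and vertical below 0.2 rad); the robot touches nothing.
It fails at once if a part was dropped or thrown (in free fall faster than 0.7 m/s, a fall of about 25 mm) ((linear speed of heatsink above 0.7 m/s and contact force between heatsink and anything else below 0.02 N) or (linear speed of transformer above 0.7 m/s and contact force between transformer and anything else below 0.02 N) or (linear speed of relay above 0.7 m/s and contact force between relay and anything else below 0.02 N) or (linear speed of capacitor above 0.7 m/s and contact force between capacitor and anything else below 0.02 N)).
It fails at once if the flux bottle was knocked over (leaning more than 0.5 rad) (angle between flux_bottle's own z axis and vertical above 0.5 rad).
It also fails if it takes over 99 s, if anything falls off the work surface, if the arm or the gripper's body presses on something with over 40 N, if the wrist force passes 120 N, or if a joint passes its speed limit or range.

## Robot

A 6-joint arm with a two-finger parallel gripper is mounted at the origin on the work surface. World frame = base frame: x ahead of the robot, y to its left, z up, the work surface at z = 0. Lengths are in m, angles in rad, forces in N, time in s.
With the tool pointing down it reaches from about 0.35 to 0.85 m from the base axis. Payload 8.1 kg.
Tool frame: the origin (TCP) lies at the very end of the fingers, on their centre line; the grasp point (between the pads) lies robot.grip_point_offset behind it (robot.grip_point_offset is the distance from the TCP to the grasp point, in m); z points along the fingers, y is the line along which they close (so a half turn about z gives the same grasp; the last joint's range is limited). The gripper opens to 93 mm and grips with 3 to 60 N. Pads are 15 mm wide; open, the fingers measure 128 mm over their backs; the gripper's body (75 mm by 188 mm) begins 65 mm behind the grasp point.
Start: joints at [-1.383, 0.13, 1.488, -0, 1.523, -0.085], TCP at [0.162, -0.578, 0.196] pointing down, gripper open.
Joint ranges: [-2.96, 2.96], [-0.89, 2.26], [0.02, 2.5], [-1.34, 4.48], [0, 2.73], [-2.66, 2.66]. Speed limits (rad/s): [2.39, 2.39, 2.79, 3.14, 3.14, 3.14].

## Interface

Orientations are given as a rotation vector (axis times angle).
In Python, from plant import robot, eyes gives the robot as it stands. The module is installed in compiled form; this text tells all that it offers.
- The arm moves only by the tool apply_moves, never from a script. Its argument "steps" is one flat list of numbers, 7 for each row, row after row: the shift along the tool's x, y, z in units of 30 mm (1.0 is 30 mm), then the turn, a rotation vector about the tool's x, y, z in units of 6 degrees (1.0 is 6 degrees), then the opening in per cent of the stroke, from 0 (shut) to 100 (fully open). In form: [dx, dy, dz, ax, ay, az, fingers, dx, dy, dz, ax, ay, az, fingers, ...]. A call has 1 to 12 rows; each row shifts and turns the commanded pose from where the row before left it, along the tool's axes as they then stand; what a row does not reach is not made up. A row lasts 1/12 s, in which the tool goes at most 41.7 mm and 7.16 degrees, less where a joint would pass 70% of its speed; a pose out of reach is approached as far as the arm can. A call is refused whole if a number of a shift passes 1 or a number of a turn 1, either way. A call with a gripper value outside its range is refused whole. The fingers move at their own pace and stop on an object; "grip_force" is the grip in N (left out, the last holds). Time passes only in rows, so rows that do not move let the fingers close. It gives the time, the measured TCP pose, the force, the opening and the grip force at its end, in the units of the state.
- robot.read_state(): the state, without advancing time (a new reading comes with each control period).
- eyes.read_camera(name): name is "scene" or "side" or "wrist"; returns the picture (420x560x3 uint8, red, green, blue); there is no depth.
- eyes.calibration(name): a dict with "K" (3x3 intrinsics, pixels), "R" (3x3) and "t" (3): a world point X has camera coordinates R X + t. Camera axes: x right, y down, z forward; pixel columns grow to the right and rows downward; lengths in m; the calibration is good to about 2 mm. The wrist camera is an equidistant fisheye: a pixel r from the principal point sees the ray r / f radians off the axis. A picture is of the moment at which its call begins: read the wrist's pose just before it. calibration takes no time and is no camera call; for the wrist camera it gives the pose at the moment of the call.
- robot.close_job(): hands the job in; it is judged then, once.
Trained networks look in the newest picture that a camera, given by its name, has taken for a name from the list of things; names that differ only in an ending like _2 or _b are one class to them, and where a whole thing is asked for, a point or a joint stands for the part that bears it (a point fixed in the world has none). Each returns a list of dicts, best first, with "conf" (0 to 1); they miss things now and then, are a little off and sometimes report something else, mostly with a low value. They report only what shows in the picture. A call takes as long as a camera call. They do not tell look-alikes from the thing itself.
- eyes.search_frame(camera, thing): "rect" ([left, top, width, height] in pixels, round what is visible of it).
- eyes.place_of(camera, thing): "xy" ([column, row] in pixels: a listed point, or the origin of a listed thing).
The state is a dict: "t": time; "q": joint angles; "dq": joint speeds; "joint_torque": joint torques, N m; "tool_pos": TCP position; "orientation": TCP orientation; "force": force on the tool from outside, world axes, zero at the start; "wrist_torque": the same for the moment, N m; "opening": finger opening in m; "gripper_force": force on a finger pad.
Only numpy, scipy, OpenCV 4.12 (cv2) and the standard library are available. Lean on these libraries where they do the work, as an engineer would, in place of code of your own. Each camera call takes 0.05 s, during which the arm holds its last target. There are 200 camera calls.

## Working session

There is one attempt and no reset: what is moved stays moved. The work goes in short steps, Python scripts to look and compute and a tool call to move; the robot and the scene stay as the last step left them, time stands still between calls to the robot, and variables do not carry over. Pictures are saved under pics/ and viewed, at most 14 in all, crops included, and the job is handed in when it is done.

Besides the shell and the picture viewer there is one more tool, called after "Emit:" by a JSON object that holds its "name" and its "arguments", one argument or row to a line. apply_moves: Moves the arm, as the interface text tells. Its arguments: {"type":"object","properties":{"steps":{"type":"array"},"grip_force":{"type":"number"}},"required":["steps"]}

```bash
ls; mkdir -p pics; python3 - <<'E'
from plant import robot, eyes
import cv2
s=robot.read_state()
print({k:s[k] for k in('t','tool_pos','orientation','opening')}, robot.grip_point_offset)
for c in('scene','side'):
    im=eyes.read_camera(c); cv2.imwrite(f'pics/{c}0.png',im[:,:,::-1])
    k=eyes.calibration(c);print(c,k)
    for n in('heatsink','transformer','relay','capacitor','square_nest','long_nest','small_nest','round_nest','flux_bottle'):
        print(n,[(d['xy'],round(d['conf'],2)) for d in eyes.place_of(c,n)][:3])
E
```

```text
pics
{'t': 0.0, 'tool_pos': array([ 0.161573  , -0.57719428,  0.19528954]), 'orientation': array([-3.11056708e+00, -4.26992626e-01,  1.65579535e-04]), 'opening': 0.09314433415085366} 0.0188
scene {'K': array([[400.82837087,   0.        , 281.5371132 ],
       [  0.        , 400.82837087, 206.21927569],
       [  0.        ,   0.        ,   1.        ]]), 'R': array([[-0.38219482,  0.92396767, -0.01452106],
       [ 0.76014158,  0.30541577, -0.57350326],
       [-0.52546351, -0.23022804, -0.81907457]]), 't': array([ 0.18750427, -0.34412183,  1.07175422])}
heatsink [([179.4, 129.2], 0.92), ([164.1, 163.4], 0.8)]
transformer [([263.9, 276.1], 0.9)]
relay [([120.3, 227.2], 0.51)]
capacitor [([331.8, 293.6], 0.7), ([225.2, 188.0], 0.18)]
square_nest [([223.3, 188.8], 0.59)]
long_nest [([352.8, 214.8], 0.75)]
small_nest [([196.6, 244.7], 0.96)]
round_nest [([429.4, 249.3], 0.91)]
flux_bottle [([407.0, 338.2], 0.96)]
side {'K': array([[495.94351946,   0.        , 277.10201734],
       [  0.        , 495.94351946, 206.51633298],
       [  0.        ,   0.        ,   1.        ]]), 'R': array([[ 0.95734948, -0.28863252,  0.01316184],
       [-0.18466719, -0.6462763 , -0.74042216],
       [ 0.2222161 ,  0.70641221, -0.67201323]]), 't': array([-0.48068765,  0.11103317,  0.89028804])}
heatsink [([233.2, 390.2], 0.84), ([297.2, 354.1], 0.58), ([298.5, 168.6], 0.55)]
transformer [([326.5, 200.7], 0.83)]
relay [([401.7, 318.6], 0.87)]
capacitor [([298.2, 169.8], 0.77)]
square_nest [([278.9, 275.4], 0.66)]
long_nest [([226.8, 180.6], 0.89)]
small_nest [([350.0, 254.3], 0.88)]
round_nest [([217.4, 143.3], 0.57)]
flux_bottle [([290.2, 134.1], 0.68), ([224.6, 181.3], 0.53)]
```

View pics/scene0.png

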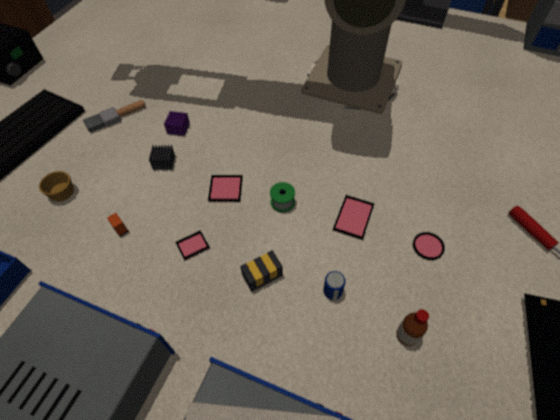

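View pics/side0.png

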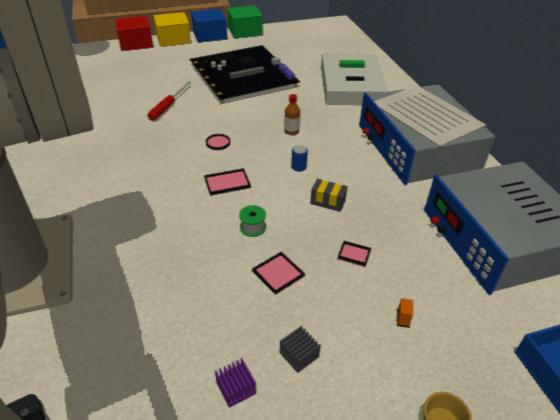

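```bash
cat > h.py <<'E'
import cv2,numpy as np
from scipy.optimize import minimize
from plant import eyes
def proj(c,X):
    k=eyes.calibration(c); Y=X@k['R'].T+k['t']; p=Y@k['K'].T; return p[:,:2]/p[:,2:]
def back(c,p,z):
    k=eyes.calibration(c); d=np.c_[np.atleast_2d(p),np.ones(len(np.atleast_2d(p)))]@np.linalg.inv(k['K']).T@k['R']
    o=-k['R'].T@k['t']; return (o+d*((z-o[2])/d[:,2:]))[:,:2]
def model(x,y,a,dx,dy,h,rnd=False,z0=0):
    if rnd:
        t=np.linspace(0,2*np.pi,32,endpoint=False); b=np.c_[np.cos(t),np.sin(t)]*dx/2
    else: b=np.array([[1,1],[-1,1],[-1,-1],[1,-1]])*[dx/2,dy/2]
    c,s=np.cos(a),np.sin(a); b=b@np.array([[c,s],[-s,c]])+[x,y]
    return np.vstack([np.c_[b,np.full(len(b),z0)],np.c_[b,np.full(len(b),z0+h)]])
S=8
def mask(im,ctr,r=26):
    x0,y0=int(ctr[0])-r,int(ctr[1])-r
    x0,y0=max(x0,0),max(y0,0)
    c=im[y0:y0+2*r,x0:x0+2*r].astype(float); med=np.median(c.reshape(-1,3),0)
    # chroma + strong darkness
    n=c/ (c.sum(2,keepdims=True)+30); nm=med/(med.sum()+30)
    f=(np.abs(n-nm).sum(2)*6)+np.clip((med.sum()-c.sum(2))/med.sum()-0.35,0,1)*3
    big=cv2.resize(f,None,fx=S,fy=S,interpolation=cv2.INTER_CUBIC)
    m=(big>0.45).astype(np.uint8)
    n_,lab,st,cen=cv2.connectedComponentsWithStats(m)
    # component closest to centre, large
    best=max(range(1,n_),key=lambda i: st[i,4]-30*np.hypot(*(cen[i]-r*S)))
    m=(lab==best).astype(np.uint8)
    cs,_=cv2.findContours(m,cv2.RETR_EXTERNAL,cv2.CHAIN_APPROX_NONE)
    m=cv2.fillPoly(np.zeros_like(m),[cv2.convexHull(np.vstack(cs))],1)
    return m,(x0,y0),c
def fit(ims,ctrs,dims,x0,rnd=False,out=None,z0=0,r=26,yaws=8):
    M={c:mask(ims[c],ctrs[c],r) for c in ims}
    def poly(c,p):
        q=(proj(c,model(*p,*dims,rnd,z0))-M[c][1]+.5)*S-.5
        return cv2.convexHull(q.astype(np.float32)).reshape(-1,2)
    def cost(p):
        e=0
        for c in M:
            m=cv2.fillPoly(np.zeros_like(M[c][0]),[np.round(poly(c,p)).astype(int)],1)
            e+=1-(m&M[c][0]).sum()/max((m|M[c][0]).sum(),1)
        return e/len(M)
    best=None
    for a in np.linspace(0,np.pi,1 if rnd else yaws,endpoint=False):
        sx=np.array([[0,0,0],[.01,0,0],[0,.01,0],[0,0,.3]])+[x0[0],x0[1],a]
        w=minimize(cost,sx[0],method='Nelder-Mead',options=dict(initial_simplex=sx,xatol=2e-4,fatol=1e-4,maxiter=200))
        if best is None or w.fun<best.fun: best=w
    if out is not None:
        row=[]
        for c in M:
            v=cv2.resize(M[c][2].astype(np.uint8),None,fx=S,fy=S)[:,:,::-1].copy()
            cs,_=cv2.findContours(M[c][0],0,1); cv2.drawContours(v,cs,-1,(0,255,0),1)
            cv2.polylines(v,[np.round(poly(c,best.x)).astype(int)],1,(0,0,255),1)
            row.append(cv2.resize(v,(195,195)))
        out.append(np.vstack(row))
    return best.x,best.fun
E
cat > m.py <<'E'
from h import *
ims={c:cv2.imread(f'pics/{c}0.png')[:,:,::-1] for c in('scene','side')}
T=dict(heatsink=((162,157),(299,349),(.044,.044,.034)),transformer=((262,270),(329,194),(.066,.038,.04)),relay=((118,224),(405,312),(.03,.02,.036)),capacitor=((334,285),(299,159),(.036,.036,.05)))
out=[]
for n,(a,b,d) in T.items():
    x0=back('scene',a,.02)[0]
    p,f=fit(ims,dict(scene=a,side=b),d,x0,n=='capacitor',out)
    print(n,np.round(p,4),round(f,3), back('side',b,.02)[0]-x0)
cv2.imwrite('pics/fit.png',np.hstack(out))
for n,q in dict(square_nest=((225,188),(279,272)),long_nest=((353,216),(227,181)),small_nest=((193,245),(354,254)),round_nest=((429,246),(218,142))).items():
    for c,p in zip(ims,q):
        im=ims[c].astype(int); m=((im[:,:,0]>im[:,:,1]*1.5)&(im[:,:,0]>120)&(im[:,:,2]>im[:,:,1]*1.0)).astype(np.uint8)
        k,lab=cv2.connectedComponents(m); l=lab[p[1]-1,p[0]]; ys,xs=np.where(lab==l)
        w=back(c,np.c_[xs,ys].astype(float),.003)*1000
        (cx,cy),(W,H),an=cv2.minAreaRect(w.astype(np.float32)); 
        if W<H: an+=90
        print(n,c,np.round([*w.mean(0),cx,cy,W,H]),'yaw',round(np.radians(an),3),l,len(xs))
print('bottle',back('scene',[(413,325)],.05),back('side',[(292,118)],.05)); print('spool',back('scene',[(283,197)],.02),back('side',[(253,221)],.02))
E
python3 m.py
```

```text
heatsink [ 0.4442 -0.3091  0.4044] 0.093 [-0.00428253 -0.00728715]
transformer [0.6167 0.0131 2.4789] 0.071 [ 0.00230953 -0.00091274]Traceback (most recent call last):
  File "m.py", line 7, in <module>
    p,f=fit(ims,dict(scene=a,side=b),d,x0,n=='capacitor',out)
        ~~~^^^^^^^^^^^^^^^^^^^^^^^^^^^^^^^^^^^^^^^^^^^^^^^^^^
  File "h.py", line 46, in fit
    w=minimize(cost,sx[0],method='Nelder-Mead',options=dict(initial_simplex=sx,xatol=2e-4,fatol=1e-4,maxiter=200))
    res = _minimize_neldermead(fun, x0, args, callback, bounds=bounds,
                               **options)
    fxr = func(xr)
    fx = function(np.copy(x), *(wrapper_args + args))
  File "h.py", line 40, in cost
    m=cv2.fillPoly(np.zeros_like(M[c][0]),[np.round(poly(c,p)).astype(int)],1)
                                                    ~~~~^^^^^
  File "h.py", line 35, in poly
    q=(proj(c,model(*p,*dims,rnd,z0))-M[c][1]+.5)*S-.5
       ~~~~^^^^^^^^^^^^^^^^^^^^^^^^^^
  File "h.py", line 5, in proj
    k=eyes.calibration(c); Y=X@k['R'].T+k['t']; p=Y@k['K'].T; return p[:,:2]/p[:,2:]
ValueError: time passes only in moves, steps and waits
```

```bash
sed -i 's/eyes.calibration(c)/CAL(c)/; s/^S=8/S=8/' h.py; sed -i '3a import functools\nCAL=functools.lru_cache(lambda c: eyes.calibration(c))' h.py; grep -n "CAL" h.py; python3 m.py
```

```text
5:CAL=functools.lru_cache(lambda c: eyes.calibration(c))
7:    k=CAL(c); Y=X@k['R'].T+k['t']; p=Y@k['K'].T; return p[:,:2]/p[:,2:]
9:    k=CAL(c); d=np.c_[np.atleast_2d(p),np.ones(len(np.atleast_2d(p)))]@np.linalg.inv(k['K']).T@k['R']
heatsink [ 0.4442 -0.3091  0.4044] 0.093 [-0.00428253 -0.00728715]
transformer [0.6167 0.0131 2.4789] 0.071 [ 0.00230953 -0.00091274]
relay [ 0.6304 -0.2948  1.1207] 0.082 [-0.00102361 -0.00581825]
capacitor [0.5963 0.1438 0.0437] 0.124 [ 0.00244561 -0.00044971]
square_nest scene [ 460. -144.  460. -144.   52.   57.] yaw 1.951 1 531
square_nest side [ 460. -144.  460. -143.   57.   57.] yaw 0.377 6 780
long_nest scene [429. 133. 428. 132.  76.  52.] yaw 0.011 2 809
long_nest side [427. 133. 428. 133.  81.  47.] yaw 0.008 3 519
small_nest scene [ 610. -140.  609. -140.   31.   44.] yaw 2.503 3 309
small_nest side [ 610. -139.  610. -139.   31.   46.] yaw 2.497 5 302
round_nest scene [440. 285. 439. 285.  47.  45.] yaw 0.988 4 414
round_nest side [439. 286. 439. 286.  46.  43.] yaw 0.285 2 175
bottle [[0.62525958 0.28266282]] [[0.61802913 0.26393224]]
spool [[ 0.44846696 -0.01386278]] [[ 0.44641753 -0.02207016]]
```

View pics/fit.png

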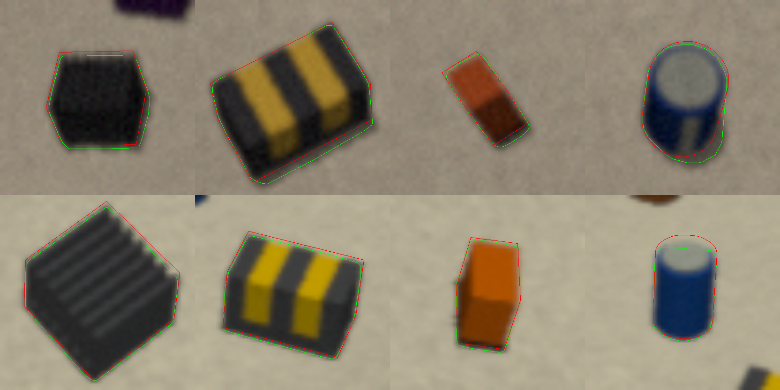

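```bash
cat > p.py <<'E'
import sys,numpy as np
from plant import robot
from scipy.spatial.transform import Rotation as R
def plan(x,y,z,th):
    s=robot.read_state(); M=R.from_rotvec(s['orientation']).as_matrix(); t=np.arctan2(M[1,0],M[0,0])
    d=np.array([x,y,z])-s['tool_pos']
    tilt=R.from_matrix(M).as_matrix()[:,2]
    da=(th-t+np.pi)%(2*np.pi)-np.pi
    def tool(a): return np.round(np.array([d[0]*np.cos(a)+d[1]*np.sin(a),d[0]*np.sin(a)-d[1]*np.cos(a),-d[2]])/.03,2)
    print('t',round(s['t'],2),'pos',np.round(s['tool_pos'],4),'th',round(t,3),'zax',np.round(tilt,3),'q',np.round(s['q'],2),'F',np.round(s['force'],1),'open',round(s['opening'],4),'gf',round(s['gripper_force'],1))
    print('shift units before turn',tool(t),'after turn',tool(th),'turn az units',np.round(-np.degrees(da)/6,2))
if __name__=='__main__': plan(*map(float,sys.argv[1:5]))
E
python3 - <<'E'
from h import *
print('purple',back('scene',[(177,123)],.02),back('side',[(237,382)],.02))
ims={c:cv2.imread(f'pics/{c}0.png')[:,:,::-1] for c in('scene','side')}
print(fit(ims,dict(scene=(412,327),side=(292,117)),(.038,.038,.1),(.62,.275),True,r=34))
E
python3 p.py .4442 -.3091 .1 .404
```

```text
purple [[ 0.34047195 -0.33066839]] [[ 0.33952094 -0.33856392]]
(array([ 0.62656317,  0.28566215, -0.42870213]), np.float64(0.39615060205989894))
t 1.0 pos [ 0.1617 -0.5778  0.1963] th 0.273 zax [ 0. -0. -1.] q [-1.38  0.13  1.49  0.    1.52 -0.09] F [-0.5  1.   0.5] open 0.093 gf 0.0
shift units before turn [11.48 -6.09  3.21] after turn [12.18 -4.53  3.21] turn az units -1.25
```

Emit:
{"name": "apply_moves", "arguments": {
  "steps": [0, 0, 0, 0, 0, -0.63, 100, 0, 0, 0, 0, 0, -0.62, 100, 1, -0.37, 0, 0, 0, 0, 100, 1, -0.37, 0, 0, 0, 0, 100, 1, -0.37, 0, 0, 0, 0, 100, 1, -0.37, 0.1, 0, 0, 0, 100, 1, -0.37, 0.3, 0, 0, 0, 100, 1, -0.37, 0.5, 0, 0, 0, 100, 1, -0.37, 0.5, 0, 0, 0, 100, 1, -0.37, 0.5, 0, 0, 0, 100, 1, -0.37, 0.5, 0, 0, 0, 100, 1, -0.37, 0.5, 0, 0, 0, 100],
  "grip_force": 15
}}

```text
t: 2.0
tool_pos: [0.395, -0.3567, 0.1089]
orientation: [3.077, 0.63, 0.001]
force: [-0.1, 0.1, 0.1]
opening: 0.0928
gripper_force: 0.0
```

```bash
python3 p.py .4442 -.3091 .008 .404
```

```text
t 2.0 pos [ 0.395  -0.3567  0.1089] th 0.404 zax [ 0. -0. -1.] q [-0.83  0.01  1.78  0.    1.35  0.34] F [-0.1  0.1  0.1] open 0.0928 gf 0.0
shift units before turn [ 2.13 -0.82  3.36] after turn [ 2.13 -0.82  3.36] turn az units -0.0
```

Emit:
{"name": "apply_moves", "arguments": {
  "steps": [1, -0.4, 0, 0, 0, 0, 100, 1, -0.4, 0, 0, 0, 0, 100, 0.13, -0.02, 0.3, 0, 0, 0, 100, 0, 0, 0.8, 0, 0, 0, 100, 0, 0, 0.8, 0, 0, 0, 100, 0, 0, 0.8, 0, 0, 0, 100, 0, 0, 0.45, 0, 0, 0, 100, 0, 0, 0.21, 0, 0, 0, 100, 0, 0, 0, 0, 0, 0, 0, 0, 0, 0, 0, 0, 0, 0, 0, 0, 0, 0, 0, 0, 0, 0, 0, 0, 0, 0, 0, 0],
  "grip_force": 15
}}

```text
t: 3.0
tool_pos: [0.444, -0.3112, 0.0101]
orientation: [3.076, 0.629, 0.003]
force: [0.6, 0.3, -0.2]
opening: 0.0712
gripper_force: 0.0
```

```bash
python3 p.py .46 -.1437 .1 .38
```

```text
t 3.0 pos [ 0.444  -0.3112  0.0101] th 0.404 zax [ 0.002 -0.002 -1.   ] q [-0.71  0.15  1.83 -0.    1.17  0.46] F [ 0.6  0.3 -0.2] open 0.0712 gf 0.0
shift units before turn [ 2.68 -4.92 -3.  ] after turn [ 2.57 -4.99 -3.  ] turn az units 0.22
```

Emit:
{"name": "apply_moves", "arguments": {
  "steps": [0, 0, 0, 0, 0, 0, 0, 0, 0, 0, 0, 0, 0, 0, 0, 0, 0, 0, 0, 0, 0, 0, 0, 0, 0, 0, 0, 0, 0, 0, 0, 0, 0, 0, 0, 0, 0, 0, 0, 0, 0, 0, 0, 0, 0, 0, 0, 0, 0, 0, 0, -0.3, 0, 0, 0, 0, 0, 0, -0.6, 0, 0, 0, 0, 0, 0, -0.8, 0, 0, 0, 0],
  "grip_force": 15
}}

```text
t: 3.83
tool_pos: [0.4413, -0.3087, 0.0581]
orientation: [-3.074, -0.629, 0.005]
force: [0.3, 0.3, -1.5]
opening: 0.0435
gripper_force: 15.0
```

```bash
python3 p.py .46 -.1437 .1 .38
```

```text
t 3.83 pos [ 0.4413 -0.3087  0.0581] th 0.404 zax [-0.004  0.003 -1.   ] q [-0.71  0.08  1.8   0.    1.26  0.46] F [ 0.3  0.3 -1.5] open 0.0435 gf 15.0
shift units before turn [ 2.73 -4.81 -1.4 ] after turn [ 2.62 -4.88 -1.4 ] turn az units 0.23
```

Emit:
{"name": "apply_moves", "arguments": {
  "steps": [0, 0, 0, 0, 0, 0.23, 0, 0.2, -0.4, -0.2, 0, 0, 0, 0, 0.45, -0.8, 0, 0, 0, 0, 0, 0.45, -0.8, 0, 0, 0, 0, 0, 0.45, -0.8, 0, 0, 0, 0, 0, 0.45, -0.8, 0, 0, 0, 0, 0, 0.45, -0.8, 0, 0, 0, 0, 0, 0.2, -0.4, 0, 0, 0, 0, 0, 0, 0, 0, 0, 0, 0, 0, 0, 0, 0, 0, 0, 0, 0]
}}

```text
t: 4.67
tool_pos: [0.4629, -0.1457, 0.0648]
orientation: [-3.084, -0.596, 0.002]
force: [-0.3, -0.8, -1.1]
opening: 0.0435
gripper_force: 15.0
```

```bash
python3 p.py .46 -.1437 .012 .38
```

```text
t 4.67 pos [ 0.4629 -0.1457  0.0648] th 0.382 zax [-0.001  0.    -1.   ] q [-0.41 -0.08  1.94 -0.    1.27  0.78] F [-0.3 -0.8 -1.1] open 0.0435 gf 15.0
shift units before turn [-0.07 -0.1   1.76] after turn [-0.07 -0.1   1.76] turn az units 0.02
```

Emit:
{"name": "apply_moves", "arguments": {
  "steps": [-0.07, -0.1, 0.5, 0, 0, 0, 0, 0, 0, 0.5, 0, 0, 0, 0, 0, 0, 0.4, 0, 0, 0, 0, 0, 0, 0.2, 0, 0, 0, 0, 0, 0, 0.1, 0, 0, 0, 0, 0, 0, 0.08, 0, 0, 0, 0, 0, 0, 0, 0, 0, 0, 0, 0, 0, 0, 0, 0, 0, 0]
}}

```text
t: 5.33
tool_pos: [0.461, -0.1453, 0.0127]
orientation: [3.085, 0.592, 0.001]
force: [0.2, -1.0, -0.4]
opening: 0.0436
gripper_force: 15.0
```

```bash
python3 p.py .46 -.1437 .012 .38
```

```text
t 5.33 pos [ 0.461  -0.1453  0.0127] th 0.379 zax [ 0.001 -0.    -1.   ] q [-0.41 -0.01  1.99  0.    1.16  0.78] F [ 0.2 -1.  -0.4] open 0.0436 gf 15.0
shift units before turn [-0.01 -0.06  0.02] after turn [-0.01 -0.06  0.02] turn az units -0.01
```

Touch down, open, rise.

Emit:
{"name": "apply_moves", "arguments": {
  "steps": [0, -0.05, 0.04, 0, 0, 0, 0, 0, 0, 0, 0, 0, 0, 0, 0, 0, 0, 0, 0, 0, 60, 0, 0, 0, 0, 0, 0, 75, 0, 0, 0, 0, 0, 0, 75, 0, 0, -0.1, 0, 0, 0, 75, 0, 0, -0.6, 0, 0, 0, 75, 0, 0, -0.8, 0, 0, 0, 100, 0, 0, -0.8, 0, 0, 0, 100, 0, 0, -0.7, 0, 0, 0, 100]
}}

```text
t: 6.17
tool_pos: [0.4599, -0.1435, 0.1025]
orientation: [3.085, 0.593, 0.0]
force: [-0.1, 0.0, 0.7]
opening: 0.0851
gripper_force: 0.0
```

```bash
python3 p.py .6304 -.2948 .1 1.1207; python3 - <<'E'
from plant import eyes
import cv2
im=eyes.read_camera('side')[:,:,::-1]; cv2.imwrite('pics/s1.png',cv2.resize(im[180:420,150:470],None,fx=2,fy=2))
E
```

```text
t 6.17 pos [ 0.4599 -0.1435  0.1025] th 0.38 zax [ 0. -0. -1.] q [-0.41 -0.13  1.92  0.    1.35  0.78] F [-0.1  0.   0.7] open 0.0851 gf 0.0
shift units before turn [3.41 6.79 0.08] after turn [-2.07  7.31  0.08] turn az units -7.08
```

View pics/s1.png

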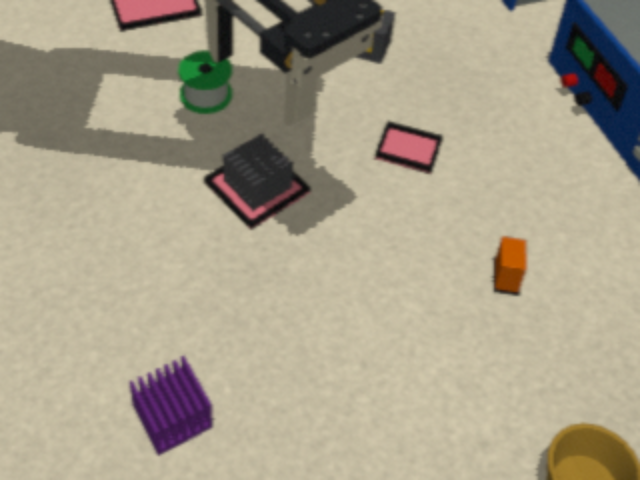

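Emit:
{"name": "apply_moves", "arguments": {
  "steps": [0, 0, 0, 0, 0, -0.88, 100, 0, 0, 0, 0, 0, -0.88, 100, 0, 0, 0, 0, 0, -0.88, 100, 0, 0, 0, 0, 0, -0.88, 100, 0, 0, 0, 0, 0, -0.89, 100, 0, 0, 0, 0, 0, -0.89, 100, 0, 0, 0, 0, 0, -0.89, 100, 0, 0, 0, 0, 0, -0.89, 100, -0.25, 0.9, 0, 0, 0, 0, 100, -0.25, 0.9, 0, 0, 0, 0, 100, -0.25, 0.9, 0, 0, 0, 0, 100, -0.25, 0.9, 0, 0, 0, 0, 100]
}}

```text
t: 7.22
tool_pos: [0.545, -0.2182, 0.1009]
orientation: [2.661, 1.67, 0.0]
force: [1.1, 0.6, 0.5]
opening: 0.0928
gripper_force: 0.0
```

Emit:
{"name": "apply_moves", "arguments": {
  "steps": [-0.25, 0.9, 0, 0, 0, 0, 100, -0.25, 0.9, 0, 0, 0, 0, 100, -0.25, 0.9, 0, 0, 0, 0, 100, -0.25, 0.9, 0.2, 0, 0, 0, 100, -0.07, 0.11, 0.4, 0, 0, 0, 100, 0, 0, 0.2, 0, 0, 0, 100, 0, 0, 0, 0, 0, 0, 100]
}}

```text
t: 7.8
tool_pos: [0.6283, -0.2935, 0.0736]
orientation: [-2.657, -1.667, 0.004]
force: [-0.1, 0.1, -1.4]
opening: 0.0927
gripper_force: 0.0
```

```bash
python3 p.py .6304 -.2948 .008 1.1207
```

```text
t 7.8 pos [ 0.6283 -0.2935  0.0736] th 1.121 zax [-0.005  0.003 -1.   ] q [-0.51  0.46  1.32  0.    1.37 -0.06] F [-0.1  0.1 -1.4] open 0.0927 gf 0.0
shift units before turn [-0.01  0.08  2.19] after turn [-0.01  0.08  2.19] turn az units 0.0
```

Emit:
{"name": "apply_moves", "arguments": {
  "steps": [0, 0, 0.6, 0, 0, 0, 100, 0, 0, 0.7, 0, 0, 0, 100, 0, 0, 0.5, 0, 0, 0, 100, 0, 0, 0.3, 0, 0, 0, 100, 0, 0, 0.15, 0, 0, 0, 100, 0, 0, 0, 0, 0, 0, 50, 0, 0, 0, 0, 0, 0, 40, 0, 0, 0, 0, 0, 0, 35, 0, 0, 0, 0, 0, 0, 35]
}}

```text
t: 8.55
tool_pos: [0.6313, -0.2953, 0.011]
orientation: [2.659, 1.669, 0.002]
force: [-0.4, -0.3, -0.3]
opening: 0.0709
gripper_force: 0.0
```

```bash
python3 p.py .6304 -.2948 .008 1.1207
```

```text
t 8.55 pos [ 0.6313 -0.2953  0.011 ] th 1.121 zax [ 0.002 -0.001 -1.   ] q [-0.51  0.53  1.35 -0.    1.26 -0.06] F [-0.4 -0.3 -0.3] open 0.0709 gf 0.0
shift units before turn [ 0.   -0.04  0.1 ] after turn [ 0.   -0.04  0.1 ] turn az units 0.0
```

Emit:
{"name": "apply_moves", "arguments": {
  "steps": [0, 0, 0, 0, 0, 0, 0, 0, 0, 0, 0, 0, 0, 0, 0, 0, 0, 0, 0, 0, 0, 0, 0, 0, 0, 0, 0, 0, 0, 0, 0, 0, 0, 0, 0, 0, 0, 0, 0, 0, 0, 0, 0, 0, 0, 0, 0, 0, 0, 0, 0, 0, 0, 0, 0, 0, 0, 0, 0, 0, 0, 0, 0, 0, 0, 0, 0, 0, 0, 0, 0, 0, 0, 0, 0, 0, 0, 0, 0, 0, 0, 0, 0, 0],
  "grip_force": 12
}}

```text
t: 9.55
tool_pos: [0.6304, -0.2948, 0.0094]
orientation: [-2.661, -1.67, 0.0]
force: [0.4, -0.2, 0.3]
opening: 0.0197
gripper_force: 11.9
```

```bash
python3 p.py .61 -.1395 .06 2.5
```

```text
t 9.55 pos [ 0.6304 -0.2948  0.0094] th 1.121 zax [-0.  0. -1.] q [-0.51  0.53  1.35 -0.    1.26 -0.06] F [ 0.4 -0.2  0.3] open 0.0197 gf 11.9
shift units before turn [ 4.37 -2.86 -1.69] after turn [ 3.64  3.74 -1.69] turn az units -13.17
```

Grip holds (19.7 mm). Lift 1.7, shift before turn, then turn −13.17.

Emit:
{"name": "apply_moves", "arguments": {
  "steps": [0, 0, -0.3, 0, 0, 0, 0, 0, 0, -0.6, 0, 0, 0, 0, 0, 0, -0.6, 0, 0, 0, 0, 0, 0, -0.2, 0, 0, 0, 0, 0.4, -0.26, 0, 0, 0, 0, 0, 0.8, -0.52, 0, 0, 0, 0, 0, 0.8, -0.52, 0, 0, 0, 0, 0, 0.8, -0.52, 0, 0, 0, 0, 0, 0.8, -0.52, 0, 0, 0, 0, 0, 0.57, -0.4, 0, 0, 0, 0, 0, 0.2, -0.12, 0, 0, 0, 0, 0, 0, 0, 0, 0, 0, 0, 0]
}}

```text
t: 10.55
tool_pos: [0.6101, -0.1378, 0.0606]
orientation: [-2.659, -1.673, -0.0]
force: [0.4, -0.4, -0.6]
opening: 0.0197
gripper_force: 11.9
```

Emit:
{"name": "apply_moves", "arguments": {
  "steps": [0, 0, 0, 0, 0, -0.6, 0, 0, 0, 0, 0, 0, -0.97, 0, 0, 0, 0, 0, 0, -1, 0, 0, 0, 0, 0, 0, -1, 0, 0, 0, 0, 0, 0, -1, 0, 0, 0, 0, 0, 0, -1, 0, 0, 0, 0, 0, 0, -1, 0, 0, 0, 0, 0, 0, -1, 0, 0, 0, 0, 0, 0, -1, 0, 0, 0, 0, 0, 0, -1, 0, 0, 0, 0, 0, 0, -1, 0, 0, 0, 0, 0, 0, -1, 0]
}}

```text
t: 11.55
tool_pos: [0.6104, -0.1413, 0.0605]
orientation: [1.23, 2.89, -0.001]
force: [-0.0, -0.3, -0.7]
opening: 0.0197
gripper_force: 11.9
```

Emit:
{"name": "apply_moves", "arguments": {
  "steps": [0, 0, 0, 0, 0, -1, 0, 0, 0, 0, 0, 0, -0.6, 0, 0, 0, 0, 0, 0, 0, 0, 0, 0, 0, 0, 0, 0, 0, 0, 0, 0, 0, 0, 0, 0]
}}

```text
t: 11.97
tool_pos: [0.6102, -0.1403, 0.0605]
orientation: [0.995, 2.98, -0.0]
force: [0.0, -0.1, -0.2]
opening: 0.0197
gripper_force: 11.9
```

```bash
python3 p.py .6095 -.1395 .013 2.5
```

```text
t 11.97 pos [ 0.6102 -0.1403  0.0605] th 2.497 zax [ 0. -0. -1.] q [-0.31  0.3   1.55 -0.    1.29 -1.23] F [ 0.  -0.1 -0.2] open 0.0197 gf 11.9
shift units before turn [0.04 0.01 1.58] after turn [0.04 0.01 1.58] turn az units -0.03
```

Emit:
{"name": "apply_moves", "arguments": {
  "steps": [0.03, 0, 0.4, 0, 0, 0, 0, 0, 0, 0.5, 0, 0, 0, 0, 0, 0, 0.4, 0, 0, 0, 0, 0, 0, 0.2, 0, 0, 0, 0, 0, 0, 0.1, 0, 0, 0, 0, 0, 0, 0.02, 0, 0, 0, 0, 0, 0, 0, 0, 0, 0, 0, 0, 0, 0, 0, 0, 0, 0, 0, 0, 0, 0, 0, 0, 30, 0, 0, 0, 0, 0, 0, 60, 0, 0, 0, 0, 0, 0, 60, 0, 0, 0, 0, 0, 0, 60]
}}

```text
t: 12.97
tool_pos: [0.6095, -0.139, 0.0119]
orientation: [0.99, 2.981, -0.0]
force: [-0.4, 0.3, -0.1]
opening: 0.0419
gripper_force: 0.0
```

Emit:
{"name": "apply_moves", "arguments": {
  "steps": [0, 0, -0.1, 0, 0, 0, 70, 0, 0, -0.5, 0, 0, 0, 80, 0, 0, -0.8, 0, 0, 0, 100, 0, 0, -0.8, 0, 0, 0, 100, 0, 0, -0.7, 0, 0, 0, 100]
}}

```text
t: 13.38
tool_pos: [0.6096, -0.139, 0.1005]
orientation: [0.99, 2.981, 0.0]
force: [0.5, -0.2, 0.7]
opening: 0.0753
gripper_force: 0.0
```

```bash
python3 p.py .6167 .0131 .1 2.479; python3 - <<'E'
from plant import eyes
import cv2
im=eyes.read_camera('side')[:,:,::-1]; cv2.imwrite('pics/s2.png',cv2.resize(im[130:370,180:500],None,fx=2,fy=2))
E
```

```text
t 13.38 pos [ 0.6096 -0.139   0.1005] th 2.5 zax [ 0.001 -0.    -1.   ] q [-0.31  0.26  1.52  0.    1.36 -1.24] F [ 0.5 -0.2  0.7] open 0.0753 gf 0.0
shift units before turn [2.84 4.2  0.02] after turn [2.93 4.14 0.02] turn az units 0.2
```

View pics/s2.png

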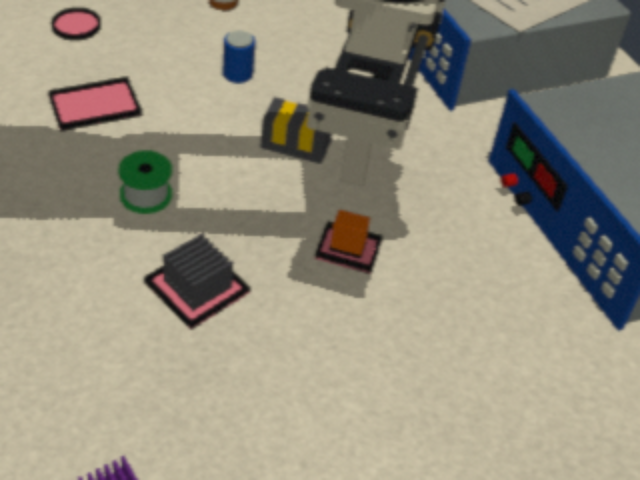

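Emit:
{"name": "apply_moves", "arguments": {
  "steps": [0, 0, 0, 0, 0, 0.2, 100, 0.3, 0.4, 0, 0, 0, 0, 100, 0.6, 0.85, 0, 0, 0, 0, 100, 0.6, 0.85, 0, 0, 0, 0, 100, 0.6, 0.85, 0, 0, 0, 0, 100, 0.6, 0.85, 0, 0, 0, 0, 100, 0.23, 0.34, 0.4, 0, 0, 0, 100, 0, 0, 0.6, 0, 0, 0, 100, 0, 0, 0.4, 0, 0, 0, 100, 0, 0, 0, 0, 0, 0, 100, 0, 0, 0, 0, 0, 0, 100]
}}

```text
t: 14.35
tool_pos: [0.6146, 0.0128, 0.0546]
orientation: [-1.021, -2.967, 0.002]
force: [1.0, 0.1, 0.3]
opening: 0.0929
gripper_force: 0.0
```

```bash
python3 p.py .6167 .0131 .010 2.479; python3 - <<'E'
from h import *
print(back('scene',[(40,300),(170,360),(205,400)],0),back('side',[(495,283),(420,180)],0))
E
```

```text
t 14.35 pos [0.6146 0.0128 0.0546] th 2.479 zax [-0.004  0.    -1.   ] q [-0.06  0.28  1.58 -0.    1.28 -0.97] F [1.  0.1 0.3] open 0.0929 gf 0.0
shift units before turn [-0.05  0.05  1.49] after turn [-0.05  0.05  1.49] turn az units -0.0
[[ 0.81155765 -0.33899702]
 [ 0.81226796 -0.06573306]
 [ 0.84331163  0.01678493]] [[ 0.82353377 -0.27352064]
 [ 0.83780574  0.02279765]]
```

Emit:
{"name": "apply_moves", "arguments": {
  "steps": [0, 0, 0.5, 0, 0, 0, 100, 0, 0, 0.5, 0, 0, 0, 100, 0, 0, 0.35, 0, 0, 0, 100, 0, 0, 0.25, 0, 0, 0, 100, 0, 0, 0, 0, 0, 0, 0, 0, 0, 0, 0, 0, 0, 0, 0, 0, 0, 0, 0, 0, 0, 0, 0, 0, 0, 0, 0, 0, 0, 0, 0, 0, 0, 0, 0, 0, 0, 0, 0, 0, 0, 0, 0, 0, 0, 0, 0, 0, 0, 0, 0, 0, 0, 0, 0, 0],
  "grip_force": 25
}}

```text
t: 15.35
tool_pos: [0.6166, 0.0131, 0.0091]
orientation: [1.021, 2.971, 0.0]
force: [-1.4, -0.2, 0.5]
opening: 0.044
gripper_force: 0.0
```

Emit:
{"name": "apply_moves", "arguments": {
  "steps": [0, 0, 0, 0, 0, 0, 0, 0, 0, 0, 0, 0, 0, 0, 0, 0, 0, 0, 0, 0, 0, 0, 0, 0, 0, 0, 0, 0],
  "grip_force": 25
}}

```text
t: 15.68
tool_pos: [0.6164, 0.013, 0.0089]
orientation: [-1.021, -2.971, 0.0]
force: [-0.7, -2.0, 1.7]
opening: 0.0377
gripper_force: 25.0
```

```bash
python3 p.py .428 .1327 .07 3.15
```

```text
t 15.68 pos [0.6164 0.013  0.0089] th 2.479 zax [-0. -0. -1.] q [-0.06  0.33  1.61 -0.    1.2  -0.97] F [-0.7 -2.   1.7] open 0.0377 gf 25.0
shift units before turn [ 7.41 -0.72 -2.04] after turn [ 6.25  4.04 -2.04] turn az units -6.41
```

Emit:
{"name": "apply_moves", "arguments": {
  "steps": [0, 0, -0.3, 0, 0, 0, 0, 0, 0, -0.6, 0, 0, 0, 0, 0, 0, -0.7, 0, 0, 0, 0, 0.3, 0, -0.4, 0, 0, 0, 0, 0.7, -0.1, 0, 0, 0, 0, 0, 0.9, -0.1, 0, 0, 0, 0, 0, 0.9, -0.1, 0, 0, 0, 0, 0, 0.9, -0.1, 0, 0, 0, 0, 0, 0.9, -0.1, 0, 0, 0, 0, 0, 0.9, -0.1, 0, 0, 0, 0, 0, 0.9, -0.1, 0, 0, 0, 0, 0, 0.7, -0.02, 0, 0, 0, 0, 0]
}}

```text
t: 16.68
tool_pos: [0.433, 0.1278, 0.0686]
orientation: [-1.021, -2.97, 0.0]
force: [-0.7, 0.0, -2.2]
opening: 0.0375
gripper_force: 25.0
```

Emit:
{"name": "apply_moves", "arguments": {
  "steps": [0.3, 0, 0, 0, 0, 0, 0, 0, 0, 0, 0, 0, -0.4, 0, 0, 0, 0, 0, 0, -0.8, 0, 0, 0, 0, 0, 0, -0.8, 0, 0, 0, 0, 0, 0, -0.8, 0, 0, 0, 0, 0, 0, -0.8, 0, 0, 0, 0, 0, 0, -0.8, 0, 0, 0, 0, 0, 0, -0.8, 0, 0, 0, 0, 0, 0, -0.8, 0, 0, 0, 0, 0, 0, -0.41, 0, 0, 0, 0, 0, 0, 0, 0, 0, 0, 0, 0, 0, 0, 0]
}}

```text
t: 17.68
tool_pos: [0.4284, 0.1325, 0.069]
orientation: [-0.011, 3.141, 0.0]
force: [0.1, -0.7, -3.2]
opening: 0.0378
gripper_force: 25.0
```

```bash
python3 p.py .428 .1327 .012 3.15
```

```text
t 17.68 pos [0.4284 0.1325 0.069 ] th -3.135 zax [ 0.  0. -1.] q [ 0.19 -0.19  2.04  0.    1.29 -1.39] F [ 0.1 -0.7 -3.2] open 0.0378 gf 25.0
shift units before turn [0.01 0.01 1.9 ] after turn [0.01 0.01 1.9 ] turn az units -0.01
```

Emit:
{"name": "apply_moves", "arguments": {
  "steps": [0, 0, 0.4, 0, 0, 0, 0, 0, 0, 0.5, 0, 0, 0, 0, 0, 0, 0.5, 0, 0, 0, 0, 0, 0, 0.3, 0, 0, 0, 0, 0, 0, 0.15, 0, 0, 0, 0, 0, 0, 0.06, 0, 0, 0, 0, 0, 0, 0, 0, 0, 0, 0, 0, 0, 0, 0, 0, 0, 0, 0, 0, 0, 0, 0, 0, 50, 0, 0, 0, 0, 0, 0, 65, 0, 0, 0, 0, 0, 0, 70, 0, 0, 0, 0, 0, 0, 70]
}}

```text
t: 18.68
tool_pos: [0.4286, 0.1326, 0.012]
orientation: [-0.014, 3.141, 0.0]
force: [-0.1, -0.4, -0.3]
opening: 0.0598
gripper_force: 0.0
```

Emit:
{"name": "apply_moves", "arguments": {
  "steps": [0, 0, -0.1, 0, 0, 0, 75, 0, 0, -0.5, 0, 0, 0, 80, 0, 0, -0.8, 0, 0, 0, 100, 0, 0, -0.8, 0, 0, 0, 100, 0, 0, -0.7, 0, 0, 0, 100]
}}

```text
t: 19.1
tool_pos: [0.4283, 0.1326, 0.1002]
orientation: [-0.014, 3.141, 0.0]
force: [0.4, 0.4, 1.1]
opening: 0.0893
gripper_force: 0.0
```

```bash
cat > cap.py <<'E'
from h import *
import h
# threshold-free check: fit with blue body only in both cams
ims={c:cv2.imread(f'pics/{c}0.png')[:,:,::-1] for c in('scene','side')}
for c,p in dict(scene=(331,290),side=(299,160)).items():
    d=[(x['xy'],x['conf']) for x in eyes.place_of(c,'flux_bottle')][:2]
    print(c,d,[back(c,[q[0]],0)[0] for q in d])
for t in ((334,285),(333,287)):
    print(fit({'side':ims['side']},dict(side=(299,158)),(.036,.036,.05),(.596,.144),True)[0], fit({'scene':ims['scene']},dict(scene=t),(.036,.036,.05),(.596,.144),True)[0])
E
python3 cap.py; python3 p.py .5963 .1438 .13 2.5
```

```text
scene [([407.0, 338.2], 0.96)] [array([0.62999646, 0.28626342])]
side [([294.5, 131.1], 0.63), ([355.6, 252.3], 0.38)] [array([0.63167593, 0.28043098]), array([ 0.61468919, -0.13672396])]
[0.59527714 0.14077554 0.10262566] [0.59816577 0.14410987 0.00474109]
[0.59527714 0.14077554 0.10262566] [0.59816577 0.14410987 0.00474109]
t 19.2 pos [0.4312 0.1331 0.103 ] th -3.133 zax [ 0.007  0.001 -1.   ] q [ 0.19 -0.23  2.01  0.    1.35 -1.39] F [ 0.5 -0.4 -0.5] open 0.0921 gf 0.0
shift units before turn [-5.51  0.31 -0.9 ] after turn [-4.2   3.58 -0.9 ] turn az units 6.21
```

Emit:
{"name": "apply_moves", "arguments": {
  "steps": [-0.4, 0, 0, 0, 0, 0, 100, -0.8, 0.05, 0, 0, 0, 0, 100, -0.9, 0.05, 0, 0, 0, 0, 100, -0.9, 0.05, 0, 0, 0, 0, 100, -0.9, 0.05, 0, 0, 0, 0, 100, -0.9, 0.05, 0, 0, 0, 0, 100, -0.6, 0.04, 0, 0, 0, 0, 100, -0.2, 0, 0, 0, 0, 0, 100, 0, 0, 0, 0, 0, 1, 100, 0, 0, 0, 0, 0, 1, 100, 0, 0, 0, 0, 0, 1, 100, 0, 0, 0, 0, 0, 1, 100]
}}

```text
t: 20.2
tool_pos: [0.595, 0.1427, 0.0976]
orientation: [-0.647, -3.073, 0.001]
force: [-0.5, -0.5, 0.7]
opening: 0.0931
gripper_force: 0.0
```

Emit:
{"name": "apply_moves", "arguments": {
  "steps": [0, 0, 0, 0, 0, 1, 100, 0, 0, 0, 0, 0, 1, 100, 0, 0, 0, 0, 0, 1, 100, 0, 0, 0, 0, 0, 1, 100, 0, 0, 0, 0, 0, 1, 100, 0, 0, 0, 0, 0, 0, 100, 0, 0, 0, 0, 0, 0, 100, 0, 0, 0, 0, 0, 0, 100]
}}

```text
t: 20.87
tool_pos: [0.5956, 0.1427, 0.0982]
orientation: [-1.409, -2.808, 0.001]
force: [-0.1, 0.0, 0.5]
opening: 0.0927
gripper_force: 0.0
```

```bash
python3 p.py .5965 .143 .012 2.2
```

```text
t 20.87 pos [0.5956 0.1427 0.0982] th 2.212 zax [-0.001 -0.    -1.   ] q [ 0.15  0.23  1.56  0.    1.35 -0.49] F [-0.1  0.   0.5] open 0.0927 gf 0.0
shift units before turn [-0.01  0.03  2.87] after turn [-0.01  0.03  2.87] turn az units 0.11
```

Emit:
{"name": "apply_moves", "arguments": {
  "steps": [0, 0.03, 0.4, 0, 0, 0, 100, 0, 0, 0.7, 0, 0, 0, 100, 0, 0, 0.7, 0, 0, 0, 100, 0, 0, 0.6, 0, 0, 0, 100, 0, 0, 0.3, 0, 0, 0, 100, 0, 0, 0.17, 0, 0, 0, 100, 0, 0, 0, 0, 0, 0, 0, 0, 0, 0, 0, 0, 0, 0, 0, 0, 0, 0, 0, 0, 0, 0, 0, 0, 0, 0, 0, 0, 0, 0, 0, 0, 0, 0, 0, 0, 0, 0, 0, 0, 0, 0],
  "grip_force": 15
}}

```text
t: 21.87
tool_pos: [0.5974, 0.1434, 0.0133]
orientation: [1.413, 2.805, 0.001]
force: [-0.5, -0.2, 0.2]
opening: 0.0573
gripper_force: 0.0
```

Emit:
{"name": "apply_moves", "arguments": {
  "steps": [0, 0, 0, 0, 0, 0, 0, 0, 0, 0, 0, 0, 0, 0, 0, 0, 0, 0, 0, 0, 0, 0, 0, 0, 0, 0, 0, 0, 0, 0, 0, 0, 0, 0, 0, 0, 0, 0, 0, 0, 0, 0],
  "grip_force": 15
}}

```text
t: 22.37
tool_pos: [0.5968, 0.1433, 0.0125]
orientation: [1.414, 2.805, 0.0]
force: [0.6, -0.3, 0.8]
opening: 0.0351
gripper_force: 15.0
```

```bash
python3 p.py .4393 .2855 .09 2.212
```

```text
t 22.37 pos [0.5968 0.1433 0.0125] th 2.208 zax [ 0.  0. -1.] q [ 0.15  0.32  1.61  0.    1.2  -0.49] F [ 0.6 -0.3  0.8] open 0.0351 gf 15.0
shift units before turn [ 6.93 -1.4  -2.58] after turn [ 6.94 -1.37 -2.58] turn az units -0.04
```

Emit:
{"name": "apply_moves", "arguments": {
  "steps": [0, 0, -0.3, 0, 0, 0, 0, 0, 0, -0.7, 0, 0, 0, 0, 0, 0, -0.8, 0, 0, 0, 0, 0.3, -0.06, -0.3, 0, 0, 0, 0, 0.7, -0.14, 0, 0, 0, 0, 0, 0.8, -0.16, 0, 0, 0, 0, 0, 0.9, -0.18, 0, 0, 0, 0, 0, 0.9, -0.18, 0, 0, 0, 0, 0, 0.9, -0.18, 0, 0, 0, 0, 0, 0.9, -0.18, 0, 0, 0, 0, 0, 0.8, -0.16, 0, 0, 0, 0, 0, 0.5, -0.12, 0, 0, 0, 0, 0]
}}

```text
t: 23.37
tool_pos: [0.442, 0.2823, 0.0754]
orientation: [-1.412, -2.806, -0.0]
force: [0.0, -0.1, -0.8]
opening: 0.0354
gripper_force: 15.0
```

Emit:
{"name": "apply_moves", "arguments": {
  "steps": [0.23, -0.03, 0, 0, 0, 0, 0, 0, 0, 0, 0, 0, 0, 0, 0, 0, 0, 0, 0, 0, 0, 0, 0, 0, 0, 0, 0, 0]
}}

```text
t: 23.7
tool_pos: [0.4403, 0.2851, 0.0756]
orientation: [1.414, 2.805, 0.0]
force: [-0.5, -0.2, -0.7]
opening: 0.0357
gripper_force: 15.0
```

```bash
python3 p.py .4393 .2855 .0155 2.212;python3 - <<'E'
from plant import eyes
import cv2
a=eyes.read_camera('side')[:,:,::-1]; b=eyes.read_camera('scene')[:,:,::-1]
cv2.imwrite('pics/s3.png',cv2.resize(__import__('numpy').hstack([a[40:260,120:330],b[120:340,270:480]]),None,fx=1.9,fy=1.9))
E
```

```text
t 23.7 pos [0.4403 0.2851 0.0756] th 2.208 zax [ 0.001 -0.    -1.   ] q [ 0.48  0.02  1.83 -0.    1.29 -0.16] F [-0.5 -0.2 -0.7] open 0.0357 gf 15.0
shift units before turn [ 0.03 -0.02  2.  ] after turn [ 0.03 -0.02  2.  ] turn az units -0.04
```

View pics/s3.png

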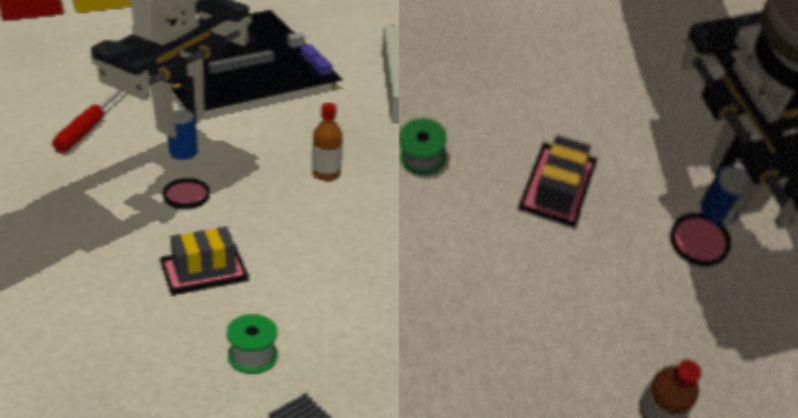

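Emit:
{"name": "apply_moves", "arguments": {
  "steps": [0.02, 0, 0.4, 0, 0, 0, 0, 0, 0, 0.5, 0, 0, 0, 0, 0, 0, 0.5, 0, 0, 0, 0, 0, 0, 0.3, 0, 0, 0, 0, 0, 0, 0.2, 0, 0, 0, 0, 0, 0, 0.1, 0, 0, 0, 0, 0, 0, 0, 0, 0, 0, 0, 0, 0, 0, 0, 0, 0, 0, 0, 0, 0, 0, 0, 0, 50, 0, 0, 0, 0, 0, 0, 60, 0, 0, 0, 0, 0, 0, 65, 0, 0, 0, 0, 0, 0, 65]
}}

```text
t: 24.8
tool_pos: [0.4394, 0.2862, 0.0156]
orientation: [1.414, 2.805, 0.001]
force: [0.4, -0.5, -0.7]
opening: 0.0575
gripper_force: 0.0
```

Emit:
{"name": "apply_moves", "arguments": {
  "steps": [0, 0, -0.1, 0, 0, 0, 75, 0, 0, -0.5, 0, 0, 0, 80, 0, 0, -0.8, 0, 0, 0, 100, 0, 0, -0.9, 0, 0, 0, 100, 0, 0, -0.9, 0, 0, 0, 100, 0, 0, -0.9, 0, 0, 0, 100, 0, 0, -0.9, 0, 0, 0, 100, 0, 0, -0.5, 0, 0, 0, 100, 0, 0, 0, 0, 0, 0, 100, 0, 0, 0, 0, 0, 0, 100]
}}

```text
t: 25.63
tool_pos: [0.4399, 0.2864, 0.1815]
orientation: [1.413, 2.804, 0.003]
force: [-0.5, 0.7, -0.5]
opening: 0.0928
gripper_force: 0.0
```

```bash
python3 - <<'E'
from plant import eyes,robot
import cv2,numpy as np
print(robot.read_state()['t'])
a=eyes.read_camera('side')[:,:,::-1]; b=eyes.read_camera('scene')[:,:,::-1]
cv2.imwrite('pics/s4.png',cv2.resize(np.hstack([a[60:370,180:460],b[100:410,170:450]]),None,fx=1.4,fy=1.4))
E
```

```text
25.6333
```

View pics/s4.png

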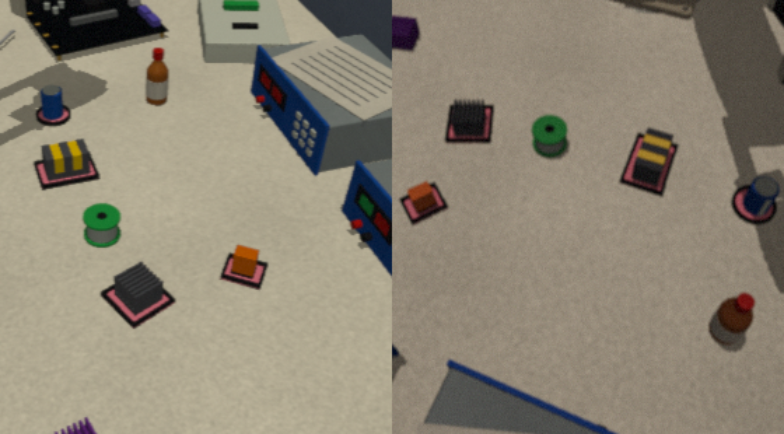

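```bash
python3 -c "
from plant import robot
print(robot.close_job())"
```

```text
the job is handed in; nothing more can be done
None
```

I put all four parts upright in their matching trays, left the flux bottle standing, and handed the job in at about 26 s on the robot's clock. The hand-in returned no verdict, but the last pictures show every part seated in its own tray.

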